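# Open the spring heel vice to the mark and hold it open

### The arm

A 6-joint arm with a two-finger parallel gripper is mounted at the origin on the work surface. World frame = base frame: x ahead of the robot, y to its left, z up, the work surface at z = 0. Lengths are in m, angles in rad, forces in N, time in s.
With the tool pointing down it reaches from about 0.225 to 0.875 m from the base axis. Payload 3.4 kg.
Tool frame: the origin (TCP) lies at the very end of the fingers, on their centre line; the grasp point (between the pads) lies behind it (manip.tcp_to_grasp is the z of the grasp point in the tool frame, in m); z points along the fingers, y is the direction in which the jaws open and shut (so a half turn about z gives the same grasp; the last joint's range is limited). The gripper opens to 85 mm and grips with 20 to 120 N. Pads are 22 mm wide; open, the fingers measure 114 mm over their backs; the gripper's body (76 mm by 85 mm) begins 54 mm behind the grasp point. The pads swing forward as they close: fully open they stand 13 mm farther back than shut.
Start: joints at [-1.441, 0.276, 1.505, -0, 1.361, -0.121], TCP at [0.143, -0.557, 0.231] pointing down, gripper open.
Joint ranges: [-2.89, 2.89], [-0.75, 2.08], [0.22, 2.7], [-1.18, 4.32], [0.11, 2.71], [-2.7, 2.7]. Speed limits (rad/s): [2.57, 2.57, 3.14, 3.14, 3.14, 3.14].

### API

Orientations are given as a unit quaternion [w, x, y, z].
In Python, from rig import manip, eyes gives the robot as it stands.
- The arm moves only by the tool servo_tool, never from a script. Its argument "increments" is a list of rows, each an object with "slide": the shift along the tool's x, y, z in m, a list of three; "spin": the turn about the tool's z in degrees. A call has 1 to 8 rows; each row shifts and turns the commanded pose from where the row before left it, along the tool's axes as they then stand; what a row does not reach is not made up. A row lasts 1/10 s, in which the tool goes at most 50 mm and 8.59 degrees, less where a joint would pass 70% of its speed; a pose out of reach is approached as far as the arm can. A call is refused whole if a number of a shift passes 0.05 or a number of a turn 8.59, either way. A call with a gripper value outside its range is refused whole. "hand" is the opening, from 0 (shut) to 1 (fully open), set as the call begins (left out, the last holds). The fingers move at their own pace and stop on an object; "newtons" is the grip in N (left out, the last holds). Time passes only in rows, so rows that do not move let the fingers close. It gives the time, the measured TCP pose, the force and the opening at its end, in the units of the state.
- manip.get_state(): the state, without advancing time (a new reading comes with each control period).
- eyes.get_image(name): name is "side" or "top"; returns the picture (384x512x3 uint8, blue, green, red); there is no depth.
- eyes.calibration(name): a dict with "fx", "fy", "cx", "cy" (pixels), "k1" (the pictures are not rectified: a ray, as slopes to the right and down, at radius r is drawn at 1 + k1 r^2 times it, then the intrinsics apply), "rvec" (rotation vector, rad) and "tvec" (3), from world to camera coordinates, as OpenCV has them. Camera axes: x right, y down, z forward; pixel columns grow to the right and rows downward; lengths in m; the calibration is good to about 2 mm. A picture is of the moment at which its call begins. calibration takes no time and is no camera call.
- manip.sign_off(): hands the job in, once; it reports no verdict.
The state is a dict: "clock": time; "qpos": joint angles; "qd": joint speeds; "effort": joint torques, N m; "position": TCP position; "ee_rot": TCP orientation; "contact_force": force on the tool from outside, world axes, zero at the start; "moment": the same for the moment, N m; "width": finger opening in m.
Only numpy, scipy, OpenCV 4.12 (cv2) and the standard library are available. Lean on these libraries where they do the work, as an engineer would, in place of code of your own. Each camera call takes 0.05 s, during which the arm holds its last target.

### The job

Get the green heel vice ready for the next heel: press its black treadle right down to the stop, which kicks up the red locking pin, and let the treadle come back up. Then take the upright wooden handle with the gripper and pull the spring-loaded jaw open until the red index on its side is level with the yellow clip on the scale, and finish while still holding it there, as the spring pulls it shut if you let go. Leave the yellow clip, the shoe last, the heel block and the spray bottle where they are.

Things in the scene. Friction and masses are not known exactly. Their poses are not given: they have to be found in the camera images.
- vice: Heel vice bolted to the bench: green bed 70 mm (x) by 280 mm (y), 30 mm high, ivory scale rail with 10 mm ticks on its +x side, treadle on its -x side. Origin on the bench, on the bed's centre line, 10 mm to +y of its middle. z up; y: the way the jaw is pulled open; x: from treadle to scale. Fixed jaw 68 mm high on the -y end, end block 48 mm high on the +y end. Place and yaw vary.
- treadle_pad (a point): Where to press: centre of the treadle's black rubber top (62 mm in x, 70 mm in y), 60 mm from the hinge, which runs along the vice's y. At rest the pad is tilted up away from the vice, this point 56 mm above the bench at vice x -155, y -34 mm; at the stop it is level, the point 37 mm high at x -160 mm. Spring: 6 N at first, 12 N at the stop.
- treadle (a joint): Angle of the treadle: 0 up at rest, 0.32 rad right down on its stop. Springs back by itself when let go.
- pin (a joint): Height of the red-headed locking pin between treadle and bed: 0 down, where its nose blocks the jaw carriage after 2 mm; a full press of the treadle lifts it to about 0.012 m, and friction then keeps it up; from 0.009 m on the carriage is free. Head 18 mm across, top 92 mm above the bench when down.
- carriage: The steel jaw carriage with its upright wooden handle: handle 42 mm wide along the vice's x, 16 mm thick along the vice's y (the direction of pull), wood from 63 to 115 mm above the bench. Origin on the handle's centre line, 30 mm above the bench; axes as the vice's. The moving jaw (64 mm high) stands 60 to 85 mm to the -y side of the handle's centre.
- handle_grip (a point): Centre of the handle's wood where fingers can close on its two 16 mm faces from above: 97 mm above the bench, 18 mm below the handle's top. At rest at vice x = 0, y = -20 mm.
- opening (a joint): How far the jaw carriage is pulled open (m) along the vice's +y: 0 shut, 0.095 at the far stop. Return spring: about 5 N when shut, growing by 0.9 N for each 10 mm (9 to 13 N at the marks that occur).
- mark (a joint): Where the yellow clip sits on the scale, 0.045 to 0.085 m, varies; on the same scale as the carriage: index and clip are level when joint opening equals joint mark. The clip can be pushed along but must not be.
- index (a point): Tip of the red index tongue (3 mm wide) on the carriage's +x side, 36 mm above the bench, in line with the handle's centre.
- mark_line (a point): Middle of the yellow clip's inner edge (clip 10 mm wide along y, 20 mm along x), on its top face 36 mm above the bench; axes as the vice's.
- last: White plastic shoe last, 250 mm long, 98 mm high, loose; origin under its middle, toe to its +x.
- heel: Wooden heel block, 68 by 64 mm, 50 mm high, loose; origin at the middle of its underside.
- spray: White spray bottle with blue head and red trigger, 72 mm across, 211 mm high, loose; origin under its centre.

How it is judged:
On the way, in this order (a step that is already met when the one before it is completed fails the run):
1. the treadle is pressed down to its stop and the red pin is up (value of joint treadle above 0.29 rad and value of joint pin above 0.009 m), for 0.1 s.
2. the treadle is back up and the carriage is pulled open to the yellow clip (y of index in the frame of mark_line between -0.005 and 0.005 m and value of joint treadle below 0.08 rad), for 0.2 s.
At the end, for the whole second after the job is handed in: The red index is within 5 mm of the middle of the yellow clip (that is, inside the clip's 10 mm width), the carriage is still, the fingers bear on the carriage (its handle) with more than 4 N, and the treadle is back up (under 0.08 rad) (all of step 2 and velocity of joint opening between -0.01 and 0.01 m/s and contact force between the fingers and carriage above 4 N); the arm keeps its last pose, push and grip.
It fails at once if the white shoe last is moved more than 25 mm (distance of last from where it was at the start of the episode above 0.025 m).
It fails at once if the wooden heel block is moved more than 25 mm (distance of heel from where it was at the start of the episode above 0.025 m).
It fails at once if the spray bottle is moved more than 25 mm (distance of spray from where it was at the start of the episode above 0.025 m).
It fails at once if the yellow clip is shifted more than 4 mm (distance of mark_line from where it was at the start of the episode above 0.004 m).
It also fails if it takes over 38 s, if anything falls off the work surface, if the arm or the gripper's body presses on something with over 40 N, if the wrist force passes 120 N, or if a joint passes its speed limit or range.

## Working session

There is one attempt and no reset: what is moved stays moved. The work goes in short steps, Python scripts to look and compute and a tool call to move; the robot and the scene stay as the last step left them, time stands still between calls to the robot, and variables do not carry over. Pictures are saved under pics/ and viewed, and the job is handed in when it is done.

Besides the shell and the picture viewer there is one more tool, called as a command line: name --argument value ..., lists and objects as JSON in quotes. servo_tool: Moves the arm, as the interface text tells. Its arguments: {"type":"object","properties":{"increments":{"type":"array","items":{"type":"object","properties":{"slide":{"type":"array","items":{"type":"number"}},"spin":{"type":"number"}}}},"hand":{"type":"number"},"newtons":{"type":"number"}},"required":["increments"]}

```bash
mkdir -p pics; ls; python3 - <<'E'
from rig import manip, eyes
import cv2
print(manip.get_state()); print(manip.tcp_to_grasp)
for n in("side","top"):
    cv2.imwrite(f"pics/{n}0.png",eyes.get_image(n)); print(n,eyes.calibration(n))
E
```

```text
pics
{'clock': 0.0, 'qpos': array([-1.44100414e+00,  2.76634672e-01,  1.50612892e+00, -1.40500303e-05,
        1.36068121e+00, -1.20966643e-01]), 'qd': array([0.00071963, 0.00030739, 0.00049667, 0.00055538, 0.00122938,
       0.00117805]), 'effort': array([ 1.78496786e-03, -4.16763926e+01, -2.45802963e+01, -4.95109873e-07,
        1.10570889e-02, -1.59130019e-05]), 'position': array([ 0.1426211 , -0.55649825,  0.23041875]), 'ee_rot': array([-9.26033935e-04,  9.92149683e-01,  1.25052585e-01, -1.09556229e-05]), 'contact_force': array([ 0.29501509,  0.65941352, -0.59021816]), 'moment': array([ 0.01307165,  0.01111059, -0.00073877]), 'width': 0.08549404319197362}
-0.0187
side {'fx': 373.59917746841694, 'fy': 373.59917746841694, 'cx': 255.8718259270099, 'cy': 190.17592731708282, 'k1': -0.06426654280851685, 'rvec': array([ 0.39745771, -2.74497741,  1.20216509]), 'tvec': array([0.51859728, 0.14171052, 0.92978779])}
top {'fx': 355.6012428084154, 'fy': 355.6012428084154, 'cx': 256.1284232439929, 'cy': 184.32881966448736, 'k1': -0.10625598560172038, 'rvec': array([ 2.14048421, -2.14155056,  0.11541898]), 'tvec': array([0.0401449 , 0.54549337, 0.93131491])}
```

View pics/side0.png

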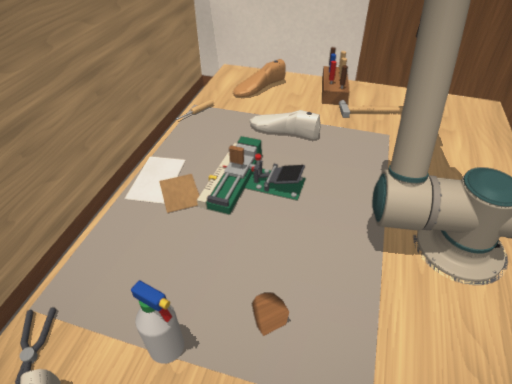

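View pics/top0.png

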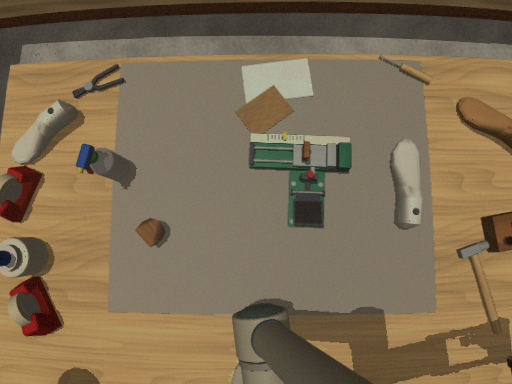

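```bash
python3 - <<'E'
import cv2
a=cv2.imread("pics/top0.png")[120:240,235:365]; cv2.imwrite("pics/top0z.png",cv2.resize(a,None,fx=5,fy=5,interpolation=cv2.INTER_CUBIC)[:, :])
b=cv2.imread("pics/side0.png")[130:220,190:320]; cv2.imwrite("pics/side0z.png",cv2.resize(b,None,fx=6,fy=6,interpolation=cv2.INTER_CUBIC))
E
```

```text
(no output)
```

View pics/top0z.png

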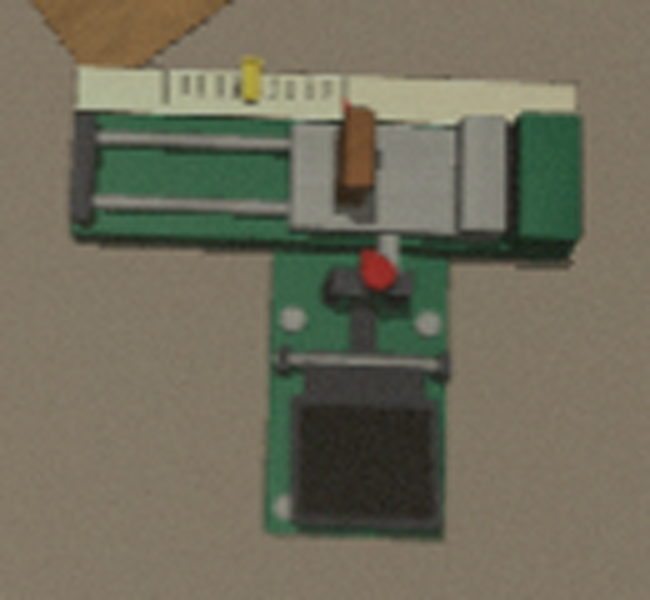

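View pics/side0z.png

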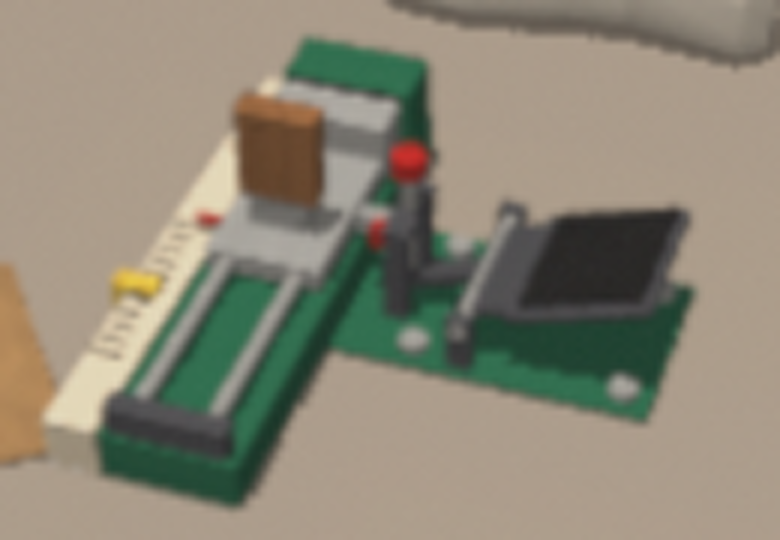

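```bash
cat > h.py <<'E'
import numpy as np, cv2
from rig import eyes
def cal(n):
    c=eyes.calibration(n); R=cv2.Rodrigues(np.array(c['rvec']))[0]; t=np.array(c['tvec']); return c,R,t
def ray(n,uv):
    c,R,t=cal(n); K=np.array([[c['fx'],0,c['cx']],[0,c['fy'],c['cy']],[0,0,1]])
    p=cv2.undistortPoints(np.array([[uv]],float),K,np.array([c['k1'],0,0,0]))[0,0]
    d=R.T@np.array([p[0],p[1],1]); return -R.T@t, d/np.linalg.norm(d)
def plane(n,uv,z):
    o,d=ray(n,uv); return o+d*(z-o[2])/d[2]
def tri(us,ut):
    o1,d1=ray("side",us);o2,d2=ray("top",ut)
    A=np.stack([d1,-d2],1); s=np.linalg.lstsq(A,o2-o1,rcond=None)[0]
    p,q=o1+s[0]*d1,o2+s[1]*d2; return (p+q)/2,np.linalg.norm(p-q)
def proj(n,X):
    c,R,t=cal(n); K=np.array([[c['fx'],0,c['cx']],[0,c['fy'],c['cy']],[0,0,1]])
    return cv2.projectPoints(np.array([X],float).reshape(-1,3),np.array(c['rvec']),t,K,np.array([c['k1'],0,0,0]))[0][:,0]
def blobs(im,f,lo=5,roi=None):
    h=cv2.cvtColor(im,cv2.COLOR_BGR2HSV).astype(int); m=f(h[...,0],h[...,1],h[...,2]).astype(np.uint8)
    if roi: 
        x0,x1,y0,y1=roi; k=np.zeros_like(m);k[y0:y1,x0:x1]=1;m*=k
    n,l,s,c=cv2.connectedComponentsWithStats(m)
    return [(s[i].tolist(),c[i].round(2).tolist(),cv2.minAreaRect(np.argwhere(l==i)[:,::-1].astype(np.float32))) for i in range(1,n) if s[i][4]>=lo]
E
python3 - <<'E'
from h import *
R={"top":(235,365,120,240),"side":(190,320,130,220)}
F={"yellow":lambda h,s,v:(h>20)&(h<34)&(s>140)&(v>100),"red":lambda h,s,v:((h<4)|(h>174))&(s>150)&(v>90),
"brown":lambda h,s,v:(h>4)&(h<16)&(s>100)&(v>50),"green":lambda h,s,v:(h>55)&(h<90)&(s>100),"pad":lambda h,s,v:(v<55)&(s<100),
"ivory":lambda h,s,v:(h>18)&(h<40)&(s>25)&(s<90)&(v>170)}
for n in R:
    im=cv2.imread(f"pics/{n}0.png")
    for k,f in F.items():
        for b in blobs(im,f,3,R[n]): print(n,k,b)
z=lambda x,y:(235+(x-2)/5,120+(y-2)/5)
s=lambda x,y:(190+(x-2.5)/6,130+(y-2.5)/6)
for a in [(77,67),(575,85),(80,110),(575,122)]: print("rail",plane("top",z(*a),.034))
for a in [(303,402),(441,410),(292,520),(440,530)]: print("pad",plane("top",z(*a),.056))
print("handle side top", [plane("side",s(*a),.115) for a in [(238,95),(323,106),(320,118),(237,108)]])
print("handle top top", [plane("top",z(*a),.115) for a in [(352,108),(375,110),(345,195),(370,198)]])
E
```

```text
top yellow ([284, 132, 3, 8, 19], [284.74, 135.11], ((285.0, 135.5), (7.0, 2.0), 90.0))
top red ([307, 170, 7, 8, 38], [310.0, 173.71], ((309.7000427246094, 173.4000244140625), (7.602630138397217, 5.366562843322754), 63.43495178222656))
top brown ([302, 140, 8, 20, 109], [305.9, 149.89], ((306.1138000488281, 149.63449096679688), (6.80972957611084, 18.8513240814209), 4.763641834259033))
top green ([255, 143, 2, 2, 3], [255.67, 143.67], ((255.75, 143.75), (0.7071067094802856, 1.4142134189605713), 45.0))
top green ([258, 143, 35, 4, 74], [274.96, 144.28], ((274.9808349609375, 144.47923278808594), (34.05277633666992, 2.318146228790283), 2.2906100749969482))
top green ([338, 143, 13, 25, 291], [344.42, 155.37], ((344.0, 155.0), (24.0, 12.0), 90.0))
top green ([255, 150, 37, 9, 222], [275.64, 154.11], ((273.12567138671875, 154.11187744140625), (36.10791778564453, 7.883825302124023), 3.012787342071533))
top green ([259, 163, 43, 6, 99], [279.42, 165.11], ((280.0237121582031, 164.97836303710938), (42.183719635009766, 4.495358467102051), 2.602562189102173))
top green ([303, 168, 4, 1, 4], [30
[... 5413 characters left out ...]
7955939 -0.22057529  0.034     ]
rail [0.66576414 0.05545729 0.034     ]
rail [ 0.65836125 -0.21971215  0.034     ]
pad [ 0.50084083 -0.06418394  0.056     ]
pad [ 0.4964078  -0.13731135  0.056     ]
pad [ 0.43859102 -0.05768152  0.056     ]
pad [ 0.43312935 -0.13549877  0.056     ]
handle side top [array([ 0.64660014, -0.09250576,  0.115     ]), array([ 0.60546315, -0.09537165,  0.115     ]), array([ 0.60389467, -0.08602629,  0.115     ]), array([ 0.64358099, -0.08263484,  0.115     ])]
handle top top [array([ 0.64539111, -0.086228  ,  0.115     ]), array([ 0.64432833, -0.09791062,  0.115     ]), array([ 0.60027785, -0.08179947,  0.115     ]), array([ 0.59871188, -0.0943928 ,  0.115     ])]
```

```bash
python3 - <<'E'
from h import *
im=cv2.imread("pics/top0.png"); b=im[...,0].astype(float); g=cv2.GaussianBlur(b,(3,3),0)
P=[]
for c in list(range(254,280))+list(range(292,346)):
    col=g[126:140,c]; d=np.diff(col); i=int(np.argmax(d)); 
    w=d[max(i-1,0):i+2]; P.append((c,126+max(i-1,0)+.5+(w*np.arange(len(w))).sum()/w.sum()))
W=np.array([plane("top",p,.034) for p in P]); 
import numpy as np
L=cv2.fitLine(W[:,:2].astype(np.float32),cv2.DIST_HUBER,0,.001,.001).ravel(); print(L,"yaw(deg)",np.degrees(np.arctan2(-L[0]*np.sign(L[1]),abs(L[1]))))
th=np.arctan2(-L[0]*np.sign(L[1]),abs(L[1]))
X=np.array([np.cos(th),np.sin(th)]);Y=np.array([-np.sin(th),np.cos(th)])
O=np.array([.6235,-.0895])+.02*Y; print("O",O)
V=lambda p:((p[:2]-O)@X,(p[:2]-O)@Y)
cl,e=tri((212.09,176.73),(284.74,135.11));print("clip tri",cl,e,V(cl))
for n,u in(("top",(284.74,135.11)),("side",(212.1,176.2))):print("clip plane",V(plane(n,u,.036)))
cl,e=tri((257.58,156.45),(310,173.71));print("pin",cl,e,V(cl))
z=lambda x,y:(235+(x-2)/5,120+(y-2)/5)
s=lambda x,y:(190+(x-2.5)/6,130+(y-2.5)/6)
print("index",V(plane("top",z(347,101),.036)),V(plane("side",s(205,219),.036)))
print("handle",tri(s(280,106),z(360,152)))
pad=O-.155*X-.034*Y; stop=O-.160*X-.034*Y
print("pad",pad,stop, V(plane("top",(307.7,212.9),.056)))
print(proj("top",[[*pad,.056],[*(O-.02*Y),.115]]),proj("side",[[*pad,.056],[*(O-.02*Y),.115]]))
for x,y in[(77,67),(575,85)]:print(V(plane("top",z(x,y),.034)))
E
```

```text
[ 0.03961059  0.9992152   0.68665737 -0.0567714 ] yaw(deg) -2.2701135
O [ 0.62429221 -0.0695157 ]
clip tri [ 0.68457007 -0.03956373  0.03286671] 0.000647611008293758 (np.float64(0.05904413166740507), np.float64(0.032316099338903496))
clip plane (np.float64(0.05784451260852475), np.float64(0.03238317988855691))
clip plane (np.float64(0.058590369644567646), np.float64(0.033421846242968754))
pin [ 0.56592128 -0.10078078  0.08714609] 0.0005367853289331441 (np.float64(-0.057086695953502666), np.float64(-0.03355264830846171))
index (np.float64(0.046418860513067074), np.float64(-0.021340065283960104)) (np.float64(0.04440673932888531), np.float64(-0.020201575204688977))
handle (array([ 0.62358004, -0.0896159 ,  0.11505334]), np.float64(0.002227393156881143))
pad [ 0.4680671  -0.09734937] [ 0.46307103 -0.09715132] (np.float64(-0.15646763551176976), np.float64(-0.03347284109827954))
[[307.91293761 212.35117039]
 [306.46513424 149.60414591]] [[290.23269951 171.81254319]
 [236.6538543  147.37517671]]
(np.float64(0.06110887479556718), np.float64(0.1292614848227428))
(np.float64(0.06120736173428944), np.float64(-0.14875187179522098))
```

servo_tool --increments '[{"slide": [0, 0, 0], "spin": 8.3}, {"slide": [0, 0, 0], "spin": 8.3}, {"slide": [0.03, -0.046, 0]}, {"slide": [0.03, -0.046, 0]}, {"slide": [0.03, -0.046, 0]}, {"slide": [0.03, -0.046, 0]}, {"slide": [0.03, -0.046, 0]}, {"slide": [0.03, -0.046, 0]}]' --hand 0 --newtons 60

```text
$.increments[2]: bad value
```

```bash
cat > st.py <<'E'
import numpy as np
from rig import manip
s=manip.get_state(); th=np.radians(-2.27);O=np.array([.62429,-.06952])
X=np.array([np.cos(th),np.sin(th)]);Y=np.array([-np.sin(th),np.cos(th)])
w,x,y,z=s['ee_rot']; tx=np.array([1-2*(y*y+z*z),2*(x*y+w*z),2*(x*z-w*y)]); tz=[2*(x*z+w*y),2*(y*z-w*x),1-2*(x*x+y*y)]
d=s['position'][:2]-O
print("t",s['clock'],"vice",(d@X).round(4),(d@Y).round(4),"z",s['position'][2].round(4),"toolx ang vs vice",np.degrees(np.arctan2(tx[1],tx[0]))+2.27,"tz",np.round(tz,3),"F",s['contact_force'].round(1),"w",s['width'],"qd",abs(s['qd']).max())
E
python3 st.py
```

```text
t 0.1 vice -0.462 -0.5057 z 0.2305 toolx ang vs vice 16.64071538868824 tz [-0.     0.002 -1.   ] F [-0.5 -0.2  0.1] w 0.08551742108933749 qd 0.0016216968245227747
```

Spin must be given in each row, it seems.

servo_tool --increments '[{"slide": [0, 0, 0], "spin": 8.3}, {"slide": [0, 0, 0], "spin": 8.3}, {"slide": [0.03, -0.046, 0], "spin": 0}, {"slide": [0.03, -0.046, 0], "spin": 0}, {"slide": [0.03, -0.046, 0], "spin": 0}, {"slide": [0.03, -0.046, 0], "spin": 0}, {"slide": [0.03, -0.046, 0], "spin": 0}, {"slide": [0.03, -0.046, 0], "spin": 0}]' --hand 0 --newtons 60

```text
clock: 0.9
position: [0.3168, -0.3104, 0.2311]
ee_rot: [-0.0, 1.0, -0.02, 0.0]
contact_force: [0.6, -1.1, -0.5]
width: -0.0001
```

```bash
python3 st.py
```

```text
t 0.9 vice -0.2977 -0.2528 z 0.2311 toolx ang vs vice -0.004875675441667671 tz [ 0.  0. -1.] F [ 0.6 -1.1 -0.5] w -0.0001243901256118033 qd 1.0554782900667572
```

servo_tool --increments '[{"slide": [0.025, -0.04, 0], "spin": 0}, {"slide": [0.025, -0.04, 0], "spin": 0}, {"slide": [0.025, -0.04, 0.02], "spin": 0}, {"slide": [0.025, -0.04, 0.03], "spin": 0}, {"slide": [0.025, -0.036, 0.03], "spin": 0}, {"slide": [0, 0, 0.03], "spin": 0}, {"slide": [0, 0, 0], "spin": 0}, {"slide": [0, 0, 0], "spin": 0}]'

```text
clock: 1.7
position: [0.4434, -0.1285, 0.1266]
ee_rot: [-0.0, 1.0, -0.019, -0.001]
contact_force: [0.1, 0.3, -0.1]
width: -0.0005
```

```bash
python3 st.py
```

```text
t 1.7 vice -0.1784 -0.0661 z 0.1266 toolx ang vs vice 0.051484572438073695 tz [-0.001  0.    -1.   ] F [ 0.1  0.3 -0.1] w -0.000483310042483792 qd 0.03736868291495114
```

servo_tool --increments '[{"slide": [0.01, -0.016, 0.01], "spin": 0}, {"slide": [0.01, -0.016, 0.015], "spin": 0}, {"slide": [0, 0, 0.02], "spin": 0}, {"slide": [0, 0, 0], "spin": 0}, {"slide": [0, 0, 0], "spin": 0}]'

```text
clock: 2.2
position: [0.4656, -0.0984, 0.083]
ee_rot: [0.0, 1.0, -0.02, 0.001]
contact_force: [0.9, -0.5, 0.7]
width: 0.0001
```

```bash
python3 st.py;  python3 - <<'E'
from h import *
a=[cv2.resize(eyes.get_image(n)[y:y+130,x:x+130],(390,390),interpolation=2) for n,x,y in(("side",210,110),("top",240,120))]
cv2.imwrite("pics/p1.png",np.hstack(a))
E
```

```text
t 2.2 vice -0.1575 -0.0352 z 0.083 toolx ang vs vice -0.04618929924427517 tz [ 0.002 -0.001 -1.   ] F [ 0.9 -0.5  0.7] w 0.00011012527840190352 qd 0.010129004909796974
```

View pics/p1.png

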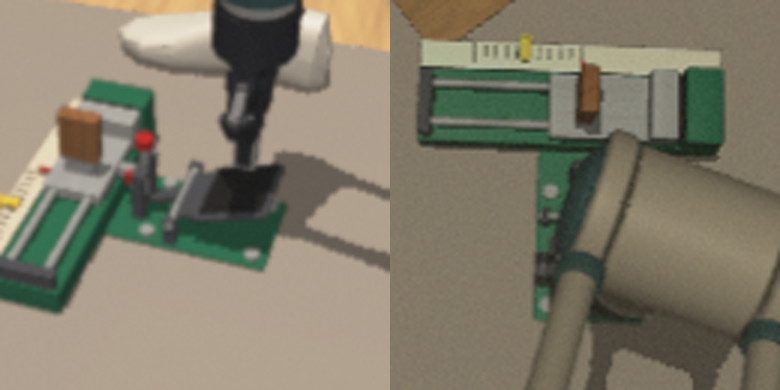

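servo_tool --increments '[{"slide": [0, 0, 0.01], "spin": 0}, {"slide": [0, 0, 0.01], "spin": 0}, {"slide": [0, 0, 0.01], "spin": 0}, {"slide": [0, 0, 0.01], "spin": 0}, {"slide": [0, 0, 0.003], "spin": 0}, {"slide": [0, 0, 0], "spin": 0}]'

```text
clock: 2.9
position: [0.4616, -0.0972, 0.0378]
ee_rot: [-0.0, 1.0, -0.019, -0.004]
contact_force: [-7.0, -2.9, 9.8]
width: 0.0004
```

```bash
python3 st.py
```

```text
t 2.9 vice -0.1615 -0.0341 z 0.0378 toolx ang vs vice 0.11748036550060759 tz [-0.007  0.    -1.   ] F [-7.  -2.9  9.8] w 0.00035199982051216806 qd 0.007712505870638364
```

servo_tool --increments '[{"slide": [0, 0, 0.002], "spin": 0}, {"slide": [0, 0, 0.001], "spin": 0}, {"slide": [0, 0, 0], "spin": 0}]'

```text
clock: 3.2
position: [0.4615, -0.0972, 0.0367]
ee_rot: [0.0, 1.0, -0.019, -0.003]
contact_force: [-9.7, -0.9, 23.5]
width: 0.0001
```

```bash
python3 st.py;  python3 - <<'E'
from h import *
im=eyes.get_image("side"); cv2.imwrite("pics/p2.png",cv2.resize(im[110:240,210:340],(520,520),interpolation=2))
for b in blobs(im,lambda h,s,v:((h<4)|(h>174))&(s>150)&(v>90),3,(190,320,130,220)): print(b)
E
```

```text
t 3.2 vice -0.1615 -0.0341 z 0.0367 toolx ang vs vice 0.1292243224231946 tz [-0.007 -0.    -1.   ] F [-9.7 -0.9 23.5] w 0.00011114270319448792 qd 0.004470749788186534
([255, 151, 6, 5, 27], [257.78, 152.96], ((257.5, 153.0), (4.0, 5.0), 90.0))
([252, 163, 3, 4, 10], [252.8, 164.5], ((253.0, 164.5), (3.0, 2.0), 90.0))
```

View pics/p2.png

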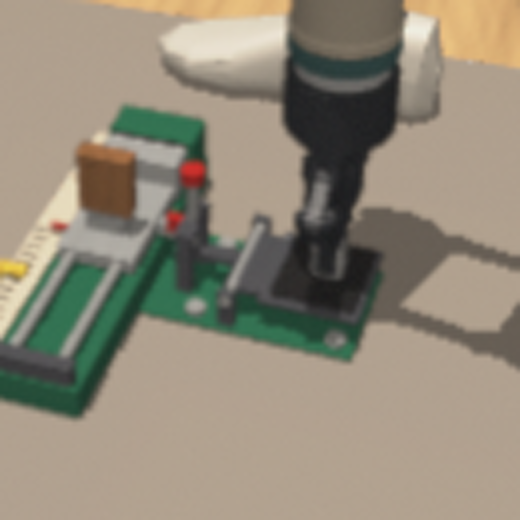

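servo_tool --increments '[{"slide": [0, 0, -0.01], "spin": 0}, {"slide": [0, 0, -0.02], "spin": 0}, {"slide": [0, 0, -0.03], "spin": 0}, {"slide": [0, 0, -0.04], "spin": 0}, {"slide": [0, 0, -0.04], "spin": 0}, {"slide": [0.02, 0, 0], "spin": 0}, {"slide": [0.03, -0.007, 0], "spin": 0}, {"slide": [0.03, -0.007, 0], "spin": 0}]'

```text
clock: 4.05
position: [0.5461, -0.0863, 0.1753]
ee_rot: [0.0, 1.0, -0.02, 0.0]
contact_force: [-0.1, 0.2, 1.4]
width: -0.0003
```

servo_tool --increments '[{"slide": [0.03, 0, 0], "spin": 0}, {"slide": [0.03, 0, 0], "spin": 0}, {"slide": [0.015, 0, 0], "spin": 0}, {"slide": [0, 0, 0], "spin": 0}, {"slide": [0, 0, 0], "spin": 0}]' --hand 1

```text
clock: 4.55
position: [0.6194, -0.0891, 0.1743]
ee_rot: [-0.0, 1.0, -0.019, -0.002]
contact_force: [0.2, -0.6, -1.0]
width: 0.0718
```

```bash
python3 st.py;  python3 - <<'E'
from h import *
im=eyes.get_image("side"); cv2.imwrite("pics/p3.png",cv2.resize(im[110:240,190:320],(520,520),interpolation=2))
for b in blobs(im,lambda h,s,v:((h<4)|(h>174))&(s>150)&(v>90),3,(190,320,130,220)): print(b)
E
```

```text
t 4.55 vice -0.0041 -0.0198 z 0.1743 toolx ang vs vice 0.04873547840053272 tz [-0.003  0.001 -1.   ] F [ 0.2 -0.6 -1. ] w 0.07176682484270802 qd 0.02233807641435788
([256, 151, 5, 5, 25], [258.0, 153.0], ((258.0, 153.0), (4.0, 4.0), 90.0))
([252, 164, 3, 3, 7], [252.71, 164.86], ((253.0, 165.0), (2.0, 2.0), 90.0))
```

View pics/p3.png

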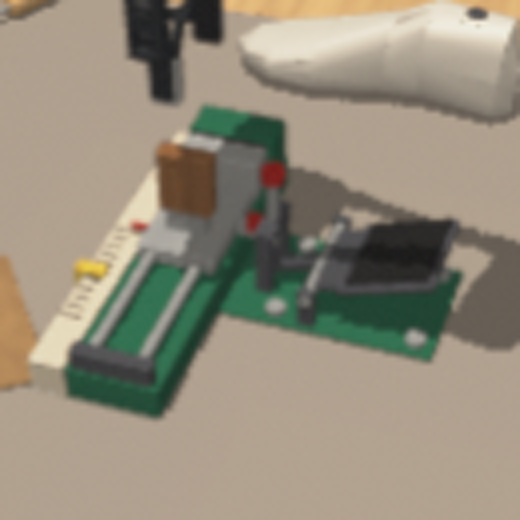

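servo_tool --increments '[{"slide": [0.004, 0, 0], "spin": 0}, {"slide": [0, 0, 0.02], "spin": 0}, {"slide": [0, 0, 0.02], "spin": 0}, {"slide": [0, 0, 0.02], "spin": 0}, {"slide": [0, 0, 0.02], "spin": 0}, {"slide": [0, 0, 0.014], "spin": 0}, {"slide": [0, 0, 0], "spin": 0}, {"slide": [0, 0, 0], "spin": 0}]'

```text
clock: 5.4
position: [0.6246, -0.0896, 0.0821]
ee_rot: [0.0, 1.0, -0.02, 0.0]
contact_force: [0.2, -0.7, 0.5]
width: 0.0854
```

```bash
python3 st.py;  python3 - <<'E'
from h import *
im=eyes.get_image("side"); cv2.imwrite("pics/p4.png",cv2.resize(im[110:240,190:320],(520,520),interpolation=2))
E
```

```text
t 5.4 vice 0.0011 -0.02 z 0.0821 toolx ang vs vice 0.03193110166582702 tz [ 0. -0. -1.] F [ 0.2 -0.7  0.5] w 0.08536001134838671 qd 0.019511444224303367
```

View pics/p4.png

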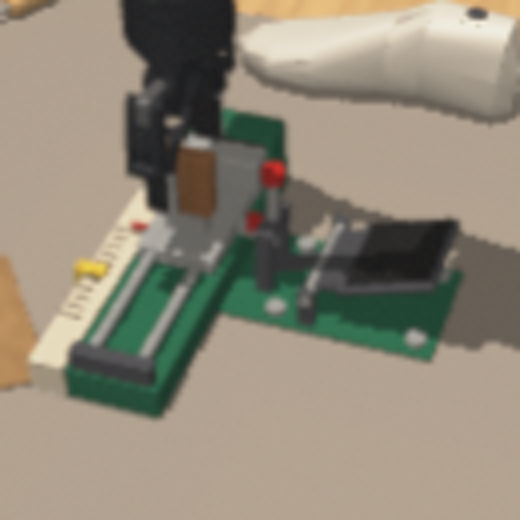

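servo_tool --increments '[{"slide": [0, 0, 0.001], "spin": 0}, {"slide": [0, 0, 0], "spin": 0}, {"slide": [0, 0, 0], "spin": 0}, {"slide": [0, 0, 0], "spin": 0}, {"slide": [0, 0, 0], "spin": 0}, {"slide": [0, 0, 0], "spin": 0}]' --hand 0 --newtons 70

```text
clock: 6.05
position: [0.6245, -0.0901, 0.0811]
ee_rot: [0.001, 1.0, -0.02, 0.0]
contact_force: [-0.7, -1.3, 2.2]
width: 0.0155
```

```bash
python3 st.py;  python3 - <<'E'
from h import *
im=eyes.get_image("side"); cv2.imwrite("pics/p5.png",cv2.resize(im[110:240,190:320],(520,520),interpolation=2))
E
```

```text
t 6.05 vice 0.001 -0.0205 z 0.0811 toolx ang vs vice 0.03055932741897971 tz [ 0.    -0.001 -1.   ] F [-0.7 -1.3  2.2] w 0.015461218481401553 qd 0.0019952002510427625
```

View pics/p5.png

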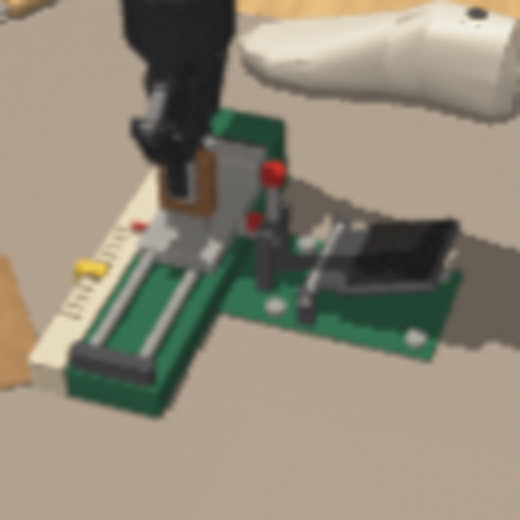

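Held (width 15.5 mm). Now pull most of the way.

servo_tool --increments '[{"slide": [0, -0.004, 0], "spin": 0}, {"slide": [0, -0.007, 0], "spin": 0}, {"slide": [0, -0.009, 0], "spin": 0}, {"slide": [0, -0.009, 0], "spin": 0}, {"slide": [0, -0.009, 0], "spin": 0}, {"slide": [0, -0.007, 0], "spin": 0}, {"slide": [0, -0.004, 0], "spin": 0}, {"slide": [0, 0, 0], "spin": 0}]'

```text
clock: 6.9
position: [0.6265, -0.0429, 0.0811]
ee_rot: [0.002, 1.0, -0.019, 0.0]
contact_force: [-1.0, -8.2, 2.3]
width: 0.0151
```

```bash
cat > look.py <<'E'
from h import *; import sys,st
O,X,Y=st.O,st.X,st.Y
V=lambda p:np.round(((p[:2]-O)@X*1e3,(p[:2]-O)@Y*1e3),1)
n=sys.argv[1]; a=eyes.get_image("side"); t=eyes.get_image("top"); a_=a[140:205,185:250]; t_=t[115:180,255:320]
cv2.imwrite(f"pics/{n}.png",np.hstack([cv2.resize(a_,(390,390),interpolation=2),cv2.resize(t_,(390,390),interpolation=2)]))
F={"yellow":lambda h,s,v:(h>20)&(h<34)&(s>140)&(v>100),"red":lambda h,s,v:((h<5)|(h>174))&(s>110)&(v>80)}
for nm,im,r in(("side",a,(190,250,140,200)),("top",t,(255,330,120,160))):
    for k,f in F.items():
        for b in blobs(im,f,2,r): print(nm,k,b[0],b[1],V(plane(nm,b[1],.035)))
E
python3 look.py p6
```

```text
t 6.9 vice 0.0012 0.0267 z 0.0811 toolx ang vs vice 0.07701976643759156 tz [ 0.    -0.005 -1.   ] F [-1.  -8.2  2.3] w 0.015062492404034702 qd 0.006982373165397137
side yellow [209, 175, 8, 4, 22] [212.09, 176.73] [58.2 34.5]
```

View pics/p6.png

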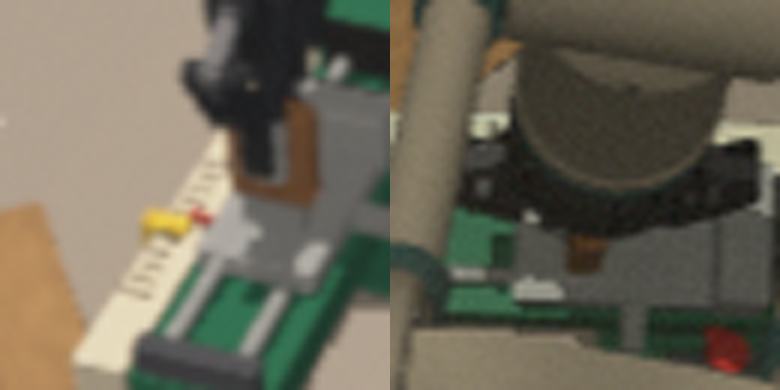

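```bash
cat > look2.py <<'E'
from h import *; import sys,st
O,X,Y=st.O,st.X,st.Y
P3=lambda x,y,z:[*(O+X*x/1e3+Y*y/1e3),z/1e3]
x0,y0,x1,y1=202,158,232,186; k=20
im=np.mean([eyes.get_image("side").astype(float) for _ in range(4)],0).astype(np.uint8)
b=cv2.resize(im[y0:y1,x0:x1],None,fx=k,fy=k,interpolation=cv2.INTER_CUBIC)
b=cv2.convertScaleAbs(b,alpha=1.2)
pr=lambda q:((proj("side",[q])[0]-[x0,y0])*k+k/2).astype(int).tolist()
for yv in range(-10,50,10): cv2.line(b,pr(P3(44,yv-20+20,36)),pr(P3(80,yv,36)),(255,0,0),1); cv2.putText(b,str(yv),pr(P3(82,yv,36)),0,.5,(0,0,255))
cv2.imwrite(f"pics/{sys.argv[1]}.png",b)
E
python3 look2.py p7
```

```text
t 7.0 vice 0.0011 0.0263 z 0.0811 toolx ang vs vice 0.06484884040607142 tz [ 0.    -0.005 -1.   ] F [-1.5 -9.5  1.3] w 0.015483636848574008 qd 0.002484952764423185
```

View pics/p7.png

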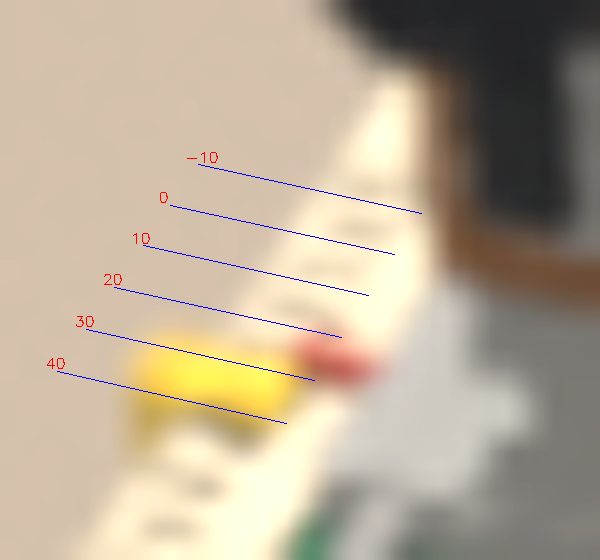

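servo_tool --increments '[{"slide": [0, -0.003, 0], "spin": 0}, {"slide": [0, -0.003, 0], "spin": 0}, {"slide": [0, -0.0008, 0], "spin": 0}, {"slide": [0, 0, 0], "spin": 0}, {"slide": [0, 0, 0], "spin": 0}]'

```text
clock: 7.7
position: [0.6268, -0.0369, 0.0811]
ee_rot: [0.003, 1.0, -0.019, 0.0]
contact_force: [-1.4, -10.5, 2.7]
width: 0.0148
```

```bash
python3 look2.py p8
```

```text
t 7.7 vice 0.0012 0.0327 z 0.0811 toolx ang vs vice 0.05300734944239904 tz [ 0.    -0.005 -1.   ] F [ -1.4 -10.5   2.7] w 0.014750942004135879 qd 0.0021187469095969684
```

View pics/p8.png

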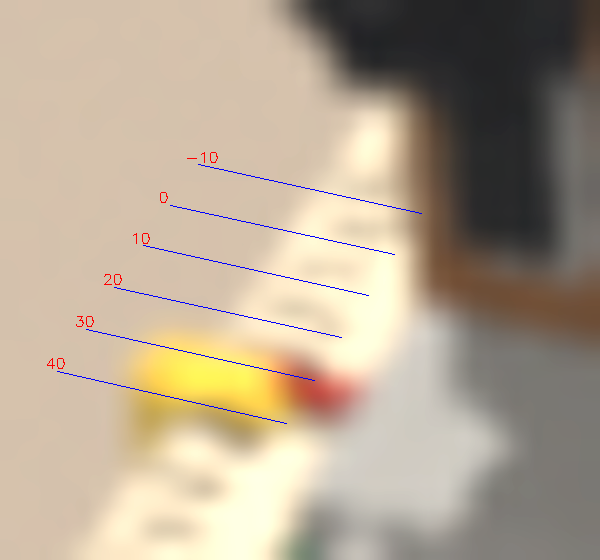

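servo_tool --increments '[{"slide": [0, -0.0003, 0], "spin": 0}, {"slide": [0, 0, 0], "spin": 0}, {"slide": [0, 0, 0], "spin": 0}, {"slide": [0, 0, 0], "spin": 0}, {"slide": [0, 0, 0], "spin": 0}]'

```text
clock: 8.4
position: [0.6268, -0.0369, 0.0811]
ee_rot: [0.003, 1.0, -0.019, 0.0]
contact_force: [-1.4, -10.9, 2.4]
width: 0.0152
```

```bash
python3 look.py p9; python3 - <<'E'
from h import *
cv2.imwrite("pics/p10.png",eyes.get_image("side"))
E
```

```text
t 8.4 vice 0.0012 0.0327 z 0.0811 toolx ang vs vice 0.05115161540008639 tz [ 0.    -0.006 -1.   ] F [ -1.4 -10.9   2.4] w 0.015155282666121308 qd 0.002332776920468586
side yellow [209, 175, 7, 4, 19] [211.58, 176.74] [59.6 35.1]
side red [217, 177, 2, 1, 2] [217.5, 177.0] [42.9 30.7]
```

View pics/p10.png

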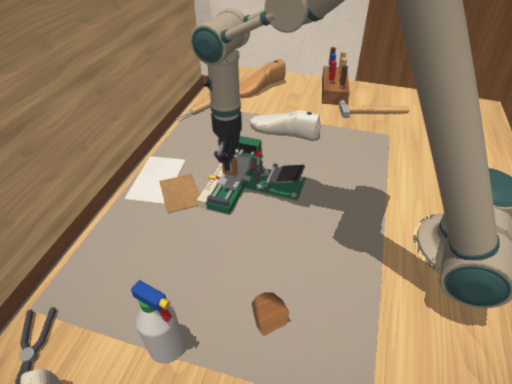

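servo_tool --increments '[{"slide": [0, -0.0006, 0], "spin": 0}, {"slide": [0, 0, 0], "spin": 0}, {"slide": [0, 0, 0], "spin": 0}, {"slide": [0, 0, 0], "spin": 0}, {"slide": [0, 0, 0], "spin": 0}, {"slide": [0, 0, 0], "spin": 0}]'

```text
clock: 9.15
position: [0.6268, -0.0363, 0.0811]
ee_rot: [0.003, 1.0, -0.019, 0.0]
contact_force: [-1.3, -10.1, 2.1]
width: 0.015
```

```bash
python3 st.py; python3 -c "
from rig import manip; print(manip.sign_off())"
```

```text
t 9.15 vice 0.0012 0.0333 z 0.0811 toolx ang vs vice 0.050197448812525636 tz [ 0.    -0.006 -1.   ] F [ -1.3 -10.1   2.1] w 0.015049131671583137 qd 0.001613558638561734
the job is handed in; nothing more can be done
None
```

The vice is ready and I've handed the job in: the arm is still holding the jaw open at the yellow clip. No verdict came back, so success rests on my own checks below. It took about 9 s of the 38 s allowed.

- **Treadle:** I pressed it with closed fingers until it reached its stop, where the force jumped to about 23 N at 37 mm height. The red pin rose about 12 mm, and after I let go the treadle came back up and the pin stayed up.
- **Jaw:** I gripped the wooden handle at 70 N and pulled the carriage open about 54 mm. At the end the arm was still, the fingers were 15 mm apart on the handle, and the spring was pulling at about 10 N.
- **Index against the clip:** the arm's own position puts the index at 33.3 mm along the vice. The clip measured 32.4 mm from the top camera and 33.4 mm from the side camera. The arm hid the clip from the top camera after the pull, so the last visual check used the side view only. It suggested the index was up to 1.4 mm short, and I moved it about 0.6 mm further after that. The limit is 5 mm.
- **Other objects:** the clip's colour patch stayed within half a pixel in the side view. By eye, the last, heel block and spray bottle had not moved.

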